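# Sort the mending pile

### The arm

A 6-joint arm with a two-finger parallel gripper is mounted at the origin on a cart in front of the work surface, level with it; the furniture and walls round the work are solid. World frame = base frame: x ahead of the robot, y to its left, z up, the work surface at z = 0. Lengths are in mm, angles in rad, forces in N, time in s.
With the tool pointing down it reaches from about 275 to 750 mm from the base axis. Payload 10.2 kg.
Tool frame: the origin (TCP) lies midway between the tips of the shut fingers; the grasp point (between the pads) lies 19 mm behind it; z points along the fingers, y is the line along which they close (so a half turn about z gives the same grasp; the last joint's range is limited). The gripper opens to 85 mm and grips with 20 to 120 N. Pads are 22 mm wide; open, the fingers measure 114 mm over their backs; the gripper's body (76 mm by 85 mm) begins 54 mm behind the grasp point. The pads swing forward as they close: fully open they stand 13 mm farther back than shut.
Start: joints at [-1.337, 0.313, 1.498, -0, 1.331, -0.223], TCP at [231.555, -471.183, 231.294] pointing down, gripper open.
Joint ranges: [-2.94, 2.94], [-0.97, 2.17], [0.19, 2.56], [-1.23, 4.37], [0.02, 3.11], [-2.88, 2.88]. Speed limits (rad/s): [2.39, 2.39, 3.01, 3.14, 3.14, 3.14].

### API

Orientations are given as a unit quaternion [w, x, y, z].
In Python, from rig import ctrl gives the robot as it stands.
- The arm moves only by the tool send_rows, never from a script. Its argument "targets" is a list of rows, each a list of 7 numbers: the closure, from -1 (fully open) to 1 (shut), so that 0 is half open, then the shift along the tool's x, y, z in m, then the turn, a rotation vector about the tool's x, y, z in rad. In form: [[claw, dx, dy, dz, ax, ay, az], ...]. A call has exactly 10 rows; each row shifts and turns the commanded pose from where the row before left it, along the tool's axes as they then stand; what a row does not reach is not made up. A row lasts 1/8 s, in which the tool goes at most 62.5 mm and 10.7 degrees, less where a joint would pass 70% of its speed; a pose out of reach is approached as far as the arm can. A call with a gripper value outside its range is refused whole. The fingers move at their own pace and stop on an object; "squeeze" is the grip in N (left out, the last holds). Time passes only in rows, so rows that do not move let the fingers close, or fill a call up. It gives the time, the measured TCP pose, the force, the opening and the grip force at its end, in the units of the state.
- ctrl.sense(): the state, without advancing time (a new reading comes with each control period).
- ctrl.capture(name): name is "scene" or "top"; returns a dict with "img" (384x512x3 uint8, red, green, blue), "camera_matrix" (3x3 intrinsics, pixels), "k1" (the pictures are not rectified: a ray, as slopes to the right and down, at radius r is drawn at 1 + k1 r^2 times it, then the intrinsics apply), "R" (3x3) and "t" (3): a world point X has camera coordinates R X + t. Camera axes: x right, y down, z forward; pixel columns grow to the right and rows downward; lengths in mm; the calibration is good to about 2 mm. A picture is of the moment at which its call begins. There is no depth.
- ctrl.finish_job(): hands the job in; it is judged then, once.
Trained networks look in a picture, given as the dict that the camera call returned (one of the last four; its "shot" number tells which), for a name from the list of things; names that differ only in an ending like _2 or _b are one class to them, and where a whole thing is asked for, a point or a joint stands for the part that bears it (a point fixed in the world has none). Each returns a list of dicts, best first, with "score" (0 to 1); they miss things now and then, are a little off and sometimes report something else, mostly with a low value. They report only what shows in the picture. A call takes as long as a camera call.
- ctrl.boxes_of(query, picture): "extent" ([left, top, width, height] in pixels, round what is visible of it).
- ctrl.landmark_of(query, picture): "point" ([column, row] in pixels: a listed point, or the origin of a listed thing).
The state is a dict: "time_s": time; "joints": joint angles; "dq": joint speeds; "tau": joint torques, N m; "eef_pos": TCP position; "ee_rot": TCP orientation; "force": force on the tool from outside, world axes, zero at the start; "wrist_torque": the same for the moment, N m; "grip_width": opening from 0.0 (shut) to 1.0 (fully open); "grip_force": force on a finger pad.
Only numpy, scipy, OpenCV 4.12 (cv2) and the standard library are available. Lean on these libraries where they do the work, as an engineer would, in place of code of your own. Each camera call takes 0.05 s, during which the arm holds its last target. There are 200 camera calls.

### The job

Take the little pile on the cart apart and put each thing where it belongs: the red spool standing upright in the saucer lined with red felt, the navy spool standing upright in the saucer lined with navy felt, the navy pin box flat in the middle of the sewing tin's closed lid, and the olive soap bar flat in the middle of the slatted wooden soap rest. The pin box and the soap should each lie lengthwise along what they are put on. Do not move the timer or the blue dosing cup.

Things in the scene. Friction and masses are not known exactly. Their poses are not given: they have to be found in the camera images.
- spool_red_centre (a point): Thread spool wound with red thread, light wooden flanges with a round red paper label on the upper end, standing upright on one half of the pin box beside the navy spool (the two axes 34 mm apart along the box's length, about 7 mm gap; which is on which half changes). 27 mm across the flanges, 36 mm tall, 18 g. The point is its centre, half-way up (18 mm above its underside); z is its axis, up. Best grasped across the flanges along the pin box's short side.
- spool_navy_centre (a point): Thread spool wound with dark navy-blue thread, a round navy label on its upper end, otherwise just like the red one, standing on the other half of the pin box. 27 mm across, 36 mm tall; the point is its centre, half-way up; z is its axis, up.
- pin_box_centre (a point): Small closed navy-blue box with flat upright sides, 46 (its x) x 66 (its y) x 28 mm tall, 70 g, lying crosswise (about a quarter turn) on the olive soap bar and carrying the two spools. The point is its centre, 14 mm above its underside; z up. Grasped across the 46 mm sides the fingertips come over the ends of the soap bar, so keep them above its top.
- soap_centre (a point): Olive-green bar of soap, 45 (its x) x 71 (its y) x 24 mm tall, 90 g, rounded (top and bottom faces flat, sides widest half-way up), lying on the work surface under the pin box, its ends showing. The point is its centre, 12 mm above its underside; z up. Only its 45 mm width fits a gripper.
- saucer_red_in (a point): Light wooden saucer with red felt inside, fixed: 64 mm across, rim 8 mm high, a round recess about 51 mm across with its floor 4 mm above the work surface. The point is the centre of the recess floor; z up. The red spool's place.
- saucer_navy_in (a point): Light wooden saucer with navy-blue felt inside, otherwise the same, fixed. The point is the centre of the recess floor, 4 mm above the work surface; z up. The navy spool's place.
- tin_lid (a point): Closed dark-teal sewing tin with a pale label on its lid, fixed. The lid is a flat rectangle of 89 (x) x 136 (y) mm, 52 mm above the work surface. The point is the centre of the lid's top; y runs along its length, z up. The pin box's place, its y along the tin's y (either way round).
- rest_top (a point): Slatted wooden soap rest (five brown slats on two bearers), fixed: 80 (x) x 110 (y) mm, flat top without a rim, 14 mm above the work surface. The point is the centre of its top; y runs along the slats, z up. The olive soap's place, its y along the rest's y (either way round). Not to be confused with the white soap dish at the back right, which holds a cream bar and plays no part.
- timer: Bystander: loose round kitchen timer, cream base and red dial, 64 mm across, 54 mm tall, near the robot's edge of the work surface. Origin at the centre of its underside, z up. Leave it alone.
- dosing_cup: Bystander: loose empty blue plastic cup, 57 mm across the rim, 54 mm tall, near the robot's edge on the other side from the timer. Origin at the centre of its underside, z up. Leave it alone.

How it is judged (in metres and radians):
At the end, for the whole second after the job is handed in: Each spool upright (7 degrees) on the felt of its own saucer, within 14 mm of its centre; pin box flat on the tin lid and olive soap flat on the slatted rest, each within 15 mm of the centre and 15 degrees of lengthwise; all slower than 20 mm/s; timer and cup not moved over 15 mm (horizontal distance between spool_red_centre and saucer_red_in below 0.014 m and z of spool_red_centre in the frame of saucer_red_in between 0.014 and 0.022 m and angle between each of spool_red_centre, spool_navy_centre's own z axis and vertical below 0.12 rad and horizontal distance between spool_navy_centre and saucer_navy_in below 0.014 m and z of spool_navy_centre in the frame of saucer_navy_in between 0.014 and 0.022 m and horizontal distance between pin_box_centre and tin_lid below 0.015 m and z of pin_box_centre in the frame of tin_lid between 0.01 and 0.018 m and angle between the y axis of pin_box_centre and the y axis of tin_lid, either way round below 0.26 rad and horizontal distance between soap_centre and rest_top below 0.015 m and z of soap_centre in the frame of rest_top between 0.008 and 0.016 m and angle between the y axis of soap_centre and the y axis of rest_top, either way round below 0.26 rad and linear speed of each of spool_red, spool_navy, pin_box, soap below 0.02 m/s); the robot touches nothing.
It fails at once if the timer or the dosing cup was moved more than 15 mm (distance of any of timer, dosing_cup from where it was at the start of the episode above 0.015 m).
It also fails if it takes over 112 s, if anything falls off the work surface, if the arm or the gripper's body presses on something with over 40 N, if the wrist force passes 120 N, or if a joint passes its speed limit or range.

## Working session

There is one attempt and no reset: what is moved stays moved. The work goes in short steps, Python scripts to look and compute and a tool call to move; the robot and the scene stay as the last step left them, time stands still between calls to the robot, and variables do not carry over. Pictures are saved under pics/ and viewed, at most 14 in all, crops included, and the job is handed in when it is done.

Besides the shell and the picture viewer there is one more tool, called by a JSON object that holds its "op" and its "data", one argument or row to a line. send_rows: Moves the arm, as the interface text tells. Its arguments: {"type":"object","properties":{"targets":{"type":"array"},"squeeze":{"type":"number"}},"required":["targets"]}

```bash
mkdir -p pics; cat > h.py <<'E'
import numpy as np, cv2, json
from rig import ctrl
def ray(c,p):
    K=np.array(c["camera_matrix"]);k=float(c["k1"])
    u=cv2.undistortPoints(np.array([[p]],float),K,np.array([k,0,0,0.]))[0,0]
    R=np.array(c["R"]);t=np.array(c["t"])
    return -R.T@t, R.T@np.array([u[0],u[1],1.])
def at_z(c,p,z):
    o,d=ray(c,p); return o+d*(z-o[2])/d[2]
def proj(c,X):
    X=np.atleast_2d(np.array(X,float))
    return cv2.projectPoints(X,cv2.Rodrigues(np.array(c["R"]))[0],np.array(c["t"],float),np.array(c["camera_matrix"],float),np.array([c["k1"],0,0,0.]))[0][:,0]
def save(c,n,crop=None,f=1):
    im=c["img"][:,:,::-1]
    if crop: im=im[crop[1]:crop[3],crop[0]:crop[2]]
    cv2.imwrite(f"pics/{n}.png",cv2.resize(im,None,fx=f,fy=f,interpolation=cv2.INTER_CUBIC))
E
cat > a.py <<'E'
from h import *
Z=dict(spool_red_centre=70,spool_navy_centre=70,pin_box_centre=38,soap_centre=12,saucer_red_in=4,saucer_navy_in=4,tin_lid=52,rest_top=14,timer=0,dosing_cup=0)
s=ctrl.sense();print(s["time_s"],s["eef_pos"],s["ee_rot"],s["grip_width"])
for cam in("top","scene"):
    c=ctrl.capture(cam);save(c,cam+"0",None,1.5)
    print(cam,c["k1"],(-np.array(c["R"]).T@np.array(c["t"])).round())
    for n,z in Z.items():
        r=ctrl.landmark_of(n,c)
        for q in r[:2]: print(n,round(q["score"],2),np.round(q["point"],1),at_z(c,q["point"],z).round(1))
E
python3 a.py
```

```text
0.0 [ 231.51391177 -470.9155663   230.75423006] [-6.27082808e-04  9.74029882e-01  2.26418627e-01  5.32107241e-06] 0.9973951448979143
top -0.13255718472017694 [ 340.    9. 1247.]
spool_red_centre 0.49 [268.9 212.3] [438.  -18.3  70. ]
spool_red_centre 0.39 [260.6 210.6] [442.7   4.6  70. ]
spool_navy_centre 0.45 [254.3 205.5] [456.9  22.   70. ]
pin_box_centre 0.76 [263.5 211.9] [441.8  -3.7  38. ]
soap_centre 0.61 [261.  209.1] [452.2   3.2  12. ]
soap_centre 0.47 [263.4 211.9] [444.   -3.7  12. ]
saucer_red_in 0.7 [366.5 199.9] [ 480.  -307.7    4. ]
saucer_red_in 0.44 [307.6 146.8] [ 639.  -135.6    4. ]
saucer_navy_in 0.74 [217.2 144.6] [645.6 133.7   4. ]
saucer_navy_in 0.69 [261.8 212.7] [442.4   0.9   4. ]
tin_lid 0.73 [310.3 147.9] [ 624.3 -137.7   52. ]
rest_top 0.8 [153.6 199.9] [478.4 317.3  14. ]
timer 0.77 [209.9 233.5] [381.7 152.    0. ]
timer 0.29 [268.  211.5] [446.2 -17.3   0. ]
dosing_cup 0.86 [313.3 231.8] [ 386.9 -149.2    0. ]
scene -0.04704249460732573 [-78. 586. 429.]
spool_red_centre 0.63 [278.9 187.6] [442.3  -4.7  70. ]
spool_navy_centre 0.61 [272.2 188.5] [451.2  10.3  70. ]
pin_box_centre 0.77 [278.4 198.9] [444.   -4.7  38. ]
soap_centre 0.61 [276.  211.6] [435.6  13.8  12. ]
saucer_navy_in 0.76 [190.1 205.7] [638.6 132.5   4. ]
tin_lid 0.68 [261.  162.8] [ 633.2 -137.    52. ]
rest_top 0.88 [159.7 254.8] [486.3 314.9  14. ]
timer 0.77 [252.4 244.6] [387.7 144.9   0. ]
dosing_cup 0.62 [331.2 202. ] [ 375.2 -143.2    0. ]
dosing_cup 0.17 [278.1 200.4] [489.2 -54.5   0. ]
```

```bash
cat > b.py <<'E'
from h import *
c=ctrl.capture("top");save(c,"top1",(130,110,400,270),2.9)
c=ctrl.capture("scene");save(c,"sc1",(220,140,350,240),6)
E
python3 b.py
```

```text
(no output)
```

View pics/top1.png

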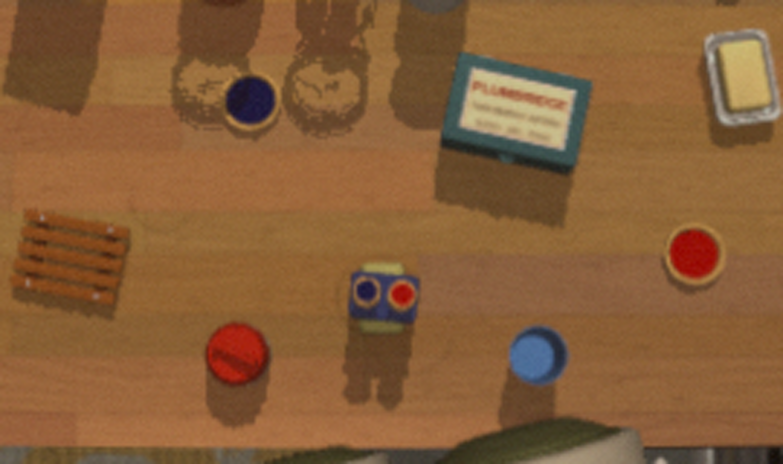

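View pics/sc1.png

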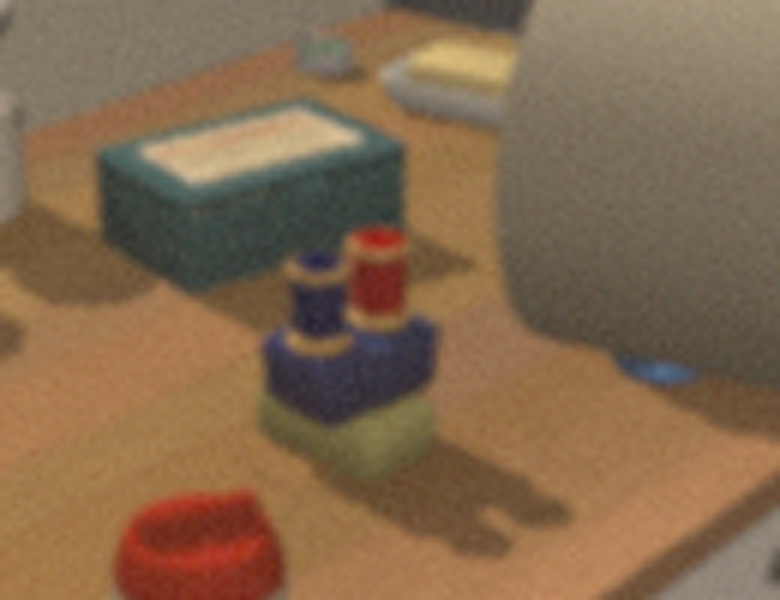

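View pics/scene0.png

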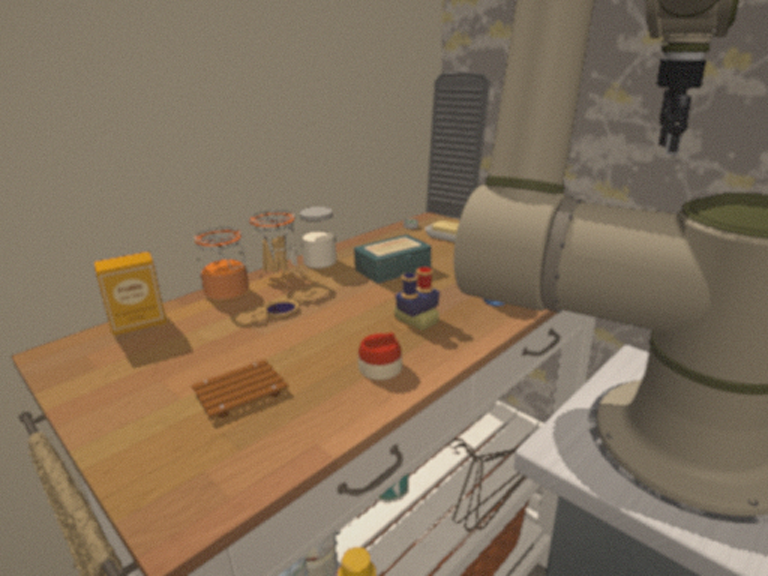

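The stack is at about top px (262,210), with the navy spool on the left at (257,210) and the red one on the right at (269,211). The rest is at left, the tin at back right, and both saucers show clearly. Next I measure them by colour.

```bash
cat > m.py <<'E'
from h import *
c=ctrl.capture("top")
hsv=cv2.cvtColor(c["img"],cv2.COLOR_RGB2HSV)
def seg(lo,hi,box):
    m=cv2.inRange(hsv,np.array(lo),np.array(hi))
    if lo[0]==0: m|=cv2.inRange(hsv,np.array((172,)+tuple(lo[1:])),np.array((180,)+tuple(hi[1:])))
    k=np.zeros_like(m);x0,y0,x1,y1=box;k[y0:y1,x0:x1]=m[y0:y1,x0:x1]
    n,l,s,ce=cv2.connectedComponentsWithStats(k)
    i=1+np.argmax(s[1:,4]);return l==i,ce[i],s[i,4]
def rect(mask,z):
    ys,xs=np.nonzero(mask);P=np.array([at_z(c,(x,y),z)[:2] for x,y in zip(xs,ys)],np.float32)
    cen,sz,a=cv2.minAreaRect(P)
    w=P-P.mean(0);e,v=np.linalg.eigh(w.T@w);d=v[:,1]
    b=cv2.boxPoints((cen,sz,a));L=b[1]-b[0];M=b[2]-b[1];L=L if np.hypot(*L)>np.hypot(*M) else M
    return np.round(cen,1),np.round(sz,1),"meanpos",P.mean(0).round(1),"long-axis yaw pca",round(float(np.degrees(np.arctan2(d[1],d[0])))),"rect",round(float(np.degrees(np.arctan2(L[1],L[0]))))
for n,lo,hi,b,z in [("red saucer",(0,180,80),(6,255,255),(358,188,382,212),4),("navy saucer",(110,120,20),(130,255,140),(205,133,228,156),4),
  ("red label",(0,180,80),(6,255,255),(258,200,280,222),88),("navy label",(110,120,10),(130,255,110),(249,203,263,217),88)]:
    m,ce,a=seg(lo,hi,b);print(n,ce.round(1),a,at_z(c,ce,z).round(1))
for n,lo,hi,b,z in [("tin label",(0,0,150),(40,110,255),(283,125,335,170),52),("tin all",(80,60,20),(105,255,255),(278,120,340,175),52),
  ("rest",(0,120,40),(11,255,170),(128,175,180,220),14),("pinbox",(108,90,20),(130,255,255),(245,198,280,225),52),("soap",(22,60,80),(40,255,255),(245,192,280,230),20)]:
    m,ce,a=seg(lo,hi,b);print(n,ce.round(1),a,*rect(m,z))
E
python3 m.py
```

```text
red saucer [368.8 197.1] 208 [ 488.2 -314.7    4. ]
navy saucer [217.8 145. ] 111 [644.4 131.8   4. ]
red label [268.3 211. ] 40 [440.  -16.2  88. ]
navy label [256. 210.] 21 [442.8  17.2  88. ]
tin label [307.8 147.7] 653 [ 626.9 -131.1] [103.7  61. ] meanpos [ 624.8 -130.5] long-axis yaw pca 77 rect 77
tin all [307.8 148. ] 351 [ 625.7 -129.7] [130.8  85.6] meanpos [ 624.2 -130.6] long-axis yaw pca 79 rect 77
rest [165.6 202.6] 5 [470.8 281.8] [2.9 8.9] meanpos [470.5 281.5] long-axis yaw pca 75 rect -90
pinbox [255.9 209.9] 22 [446.   17.4] [11.2 11.2] meanpos [446.2  17.7] long-axis yaw pca -136 rect 0
soap [262.3 202.2] 43 [470.5   1.8] [ 8.7 37.5] meanpos [ 4.713e+02 -4.000e-01] long-axis yaw pca 85 rect -90
```

```bash
cat >> h.py <<'E'
from scipy.spatial.transform import Rotation as Ro
def state():
    s=ctrl.sense();w,x,y,z=s["ee_rot"];R=Ro.from_quat([x,y,z,w]).as_matrix()
    th=np.degrees(np.arctan2(R[1,0],R[0,0]))
    print("t",round(s["time_s"],2),"tcp",np.round(s["eef_pos"],1),"th",round(th,1),"tilt",round(np.degrees(np.arccos(-R[2,2])),1),"w",round(s["grip_width"]*85,1),"f",np.round(s["force"],1),"gf",round(s["grip_force"],1))
    return s,R,th
def go(x,y,z,th):
    s,R,t=state();a=-np.radians(th-t);c,n=np.cos(np.radians(th)),np.sin(np.radians(th))
    d=np.array([x,y,z])-s["eef_pos"]
    print("turn az",round(a,3),"then tool dxyz m",np.round(np.array([d[0]*c+d[1]*n,d[0]*n-d[1]*c,-d[2]])/1000,4))
E
python3 - <<'E'
from h import *
c=ctrl.capture("scene")
for p in [(150,196),(185,183),(214,176),(90,218)]: print(p,at_z(c,p,0).round())
# rim tops of jars: height estimate at x,y
t=ctrl.capture("top");save(t,"top2",(170,60,360,170),4)
go(440.2,-16.5,130,85.5)
E
```

```text
(150, 196) [784. 171.   0.]
(185, 183) [786.  48.   0.]
(214, 176) [762. -48.   0.]
(90, 218) [783. 346.   0.]
t 1.35 tcp [ 231.6 -471.2  231.3] th 26.2 tilt 0.0 w 85.0 f [ 0.6 -0.4  0.5] gf 0.0
turn az -1.035 then tool dxyz m [0.4696 0.1723 0.1013]
```

View pics/top2.png

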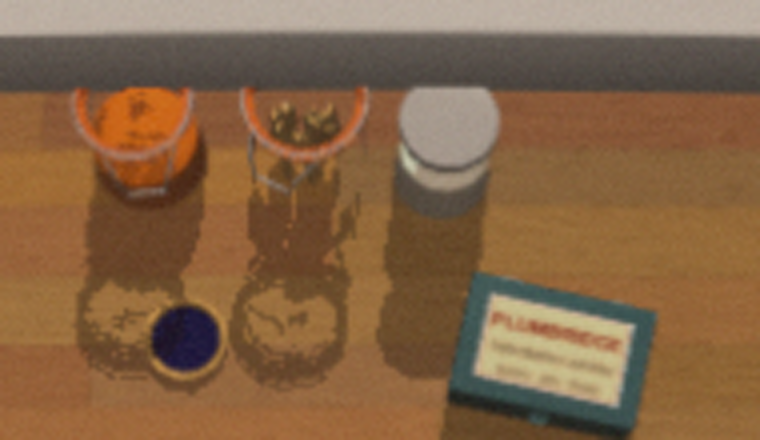

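{"op": "send_rows", "data": {
  "targets": [
    [-1,0,0,0,0,0,-0.1725],
    [-1,0,0,0,0,0,-0.1725],
    [-1,0,0,0,0,0,-0.1725],
    [-1,0,0,0,0,0,-0.1725],
    [-1,0,0,0,0,0,-0.1725],
    [-1,0,0,0,0,0,-0.1725],
    [-1,0.058,0.0215,0,0,0,0],
    [-1,0.058,0.0215,0,0,0,0],
    [-1,0.058,0.0215,0,0,0,0],
    [-1,0.058,0.0215,0,0,0,0]
  ],
  "squeeze": 30
}}

```text
time_s: 2.6
eef_pos: [336.1, -244.9, 231.5]
ee_rot: [0.0, 0.735, 0.678, 0.0]
force: [0.8, -0.6, 0.5]
grip_width: 0.998
grip_force: 0.0
```

{"op": "send_rows", "data": {
  "targets": [
    [-1,0.058,0.0215,0,0,0,0],
    [-1,0.058,0.0215,0,0,0,0],
    [-1,0.058,0.0215,0,0,0,0],
    [-1,0.058,0.0215,0,0,0,0],
    [-1,0,0,0.02,0,0,0],
    [-1,0,0,0.02,0,0,0],
    [-1,0,0,0.02,0,0,0],
    [-1,0,0,0.02,0,0,0],
    [-1,0,0,0,0,0,0],
    [-1,0,0,0,0,0,0]
  ]
}}

```text
time_s: 3.85
eef_pos: [440.0, -22.4, 152.1]
ee_rot: [0.001, 0.734, 0.679, 0.0]
force: [-0.5, 0.3, 0.3]
grip_width: 1.002
grip_force: 0.0
```

```bash
python3 - <<'E'
from h import *
go(440.2,-16.5,58,85.5)
c=ctrl.capture("scene");save(c,"sc3",(200,90,330,220),4.5)
E
```

```text
t 3.85 tcp [440.  -22.4 152.1] th 85.5 tilt 0.1 w 85.1 f [-0.5  0.3  0.3] gf 0.0
turn az -0.0 then tool dxyz m [ 0.0058 -0.0003  0.0941]
```

View pics/sc3.png

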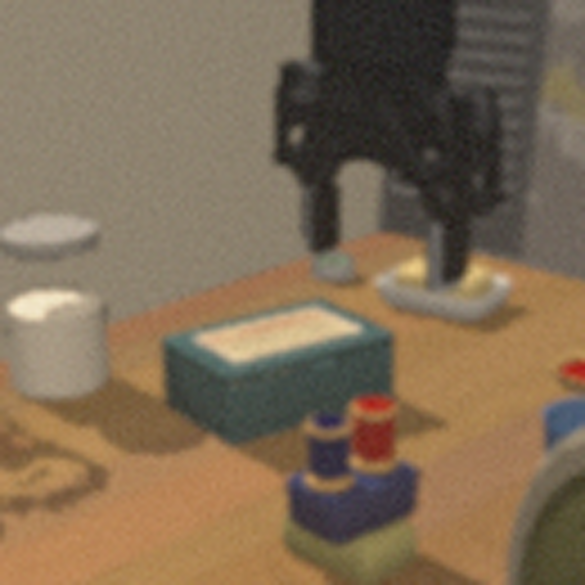

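{"op": "send_rows", "data": {
  "targets": [
    [-1,0.006,0,0.0235,0,0,0],
    [-0.2,0,0,0.0235,0,0,0],
    [-0.2,0,0,0.0235,0,0,0],
    [-0.2,0,0,0.0235,0,0,0],
    [0,0,0,0,0,0,0],
    [0.2,0,0,0,0,0,0],
    [0.4,0,0,0,0,0,0],
    [0.8,0,0,0,0,0,0],
    [0.8,0,0,0,0,0,0],
    [0.8,0,0,0,0,0,0]
  ],
  "squeeze": 25
}}

```text
time_s: 5.15
eef_pos: [440.8, -16.5, 58.5]
ee_rot: [0.001, 0.734, 0.679, 0.001]
force: [-1.8, 0.3, 8.1]
grip_width: 0.309
grip_force: 24.5
```

```bash
python3 - <<'E'
from h import *
go(488,-314.7,10,85.5)
c=ctrl.capture("scene");save(c,"sc4",(200,90,330,220),4.5)
E
```

```text
t 5.15 tcp [440.8 -16.5  58.5] th 85.5 tilt 0.1 w 26.3 f [-1.8  0.3  8.1] gf 24.5
turn az -0.0 then tool dxyz m [-0.2936  0.0704  0.0485]
```

View pics/sc4.png

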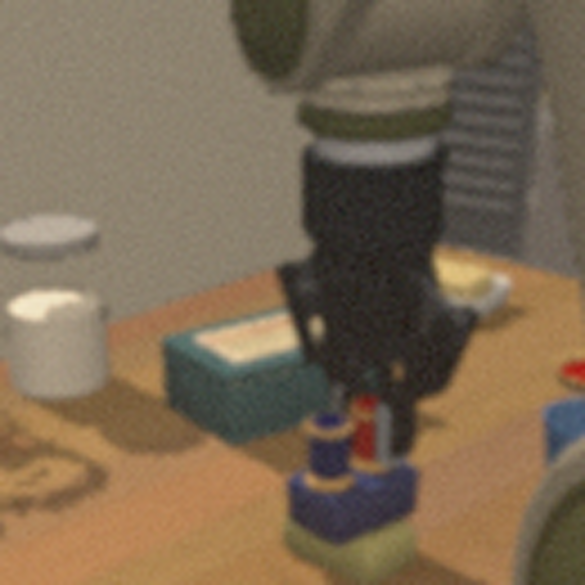

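{"op": "send_rows", "data": {
  "targets": [
    [0.8,0,0,-0.01,0,0,0],
    [0.8,0,0,-0.03,0,0,0],
    [0.8,0,0,-0.04,0,0,0],
    [0.8,-0.049,0.0117,0,0,0,0],
    [0.8,-0.049,0.0117,0,0,0,0],
    [0.8,-0.049,0.0117,0,0,0,0],
    [0.8,-0.049,0.0117,0,0,0,0],
    [0.8,-0.049,0.0117,0,0,0,0],
    [0.8,-0.049,0.0117,0,0,0,0],
    [0.8,0,0,0,0,0,0]
  ]
}}

```text
time_s: 6.45
eef_pos: [486.7, -317.6, 137.7]
ee_rot: [0.001, 0.736, 0.677, -0.0]
force: [-1.9, -0.4, -0.7]
grip_width: 0.307
grip_force: 24.8
```

```bash
cat > v.py <<'E'
from h import *
import sys
n=sys.argv[1]
for cam in("top","scene"):
    c=ctrl.capture(cam)
    for k in sys.argv[2:]:
        k,z=k.split(":")
        for q in ctrl.landmark_of(k,c)[:2]: print(cam,k,round(q["score"],2),np.round(q["point"],1),at_z(c,q["point"],float(z)).round(1))
    if cam=="top":save(c,n)
E
python3 -c "
from h import *
go(488,-314.7,10,85.5)"; python3 v.py t5 spool_red_centre:118 spool_navy_centre:70
```

```text
t 6.45 tcp [ 486.7 -317.6  137.7] th 85.3 tilt 0.1 w 26.1 f [-1.9 -0.4 -0.7] gf 24.8
turn az -0.004 then tool dxyz m [0.003  0.0011 0.1277]
top spool_red_centre 0.43 [309.5 145.5] [ 615.2 -127.5  118. ]
top spool_navy_centre 0.51 [213.4 232.9] [381.  134.3  70. ]
top spool_navy_centre 0.42 [255.1 204.8] [458.8  19.8  70. ]
scene spool_navy_centre 0.6 [271.9 189.3] [448.5  14.3  70. ]
```

{"op": "send_rows", "data": {
  "targets": [
    [0.8,0.003,0.001,0.03,0,0,0],
    [0.8,0,0,0.03,0,0,0],
    [0.8,0,0,0.03,0,0,0],
    [0.8,0,0,0.02,0,0,0],
    [0.8,0,0,0.01,0,0,0],
    [0.8,0,0,0.006,0,0,0],
    [0.8,0,0,0,0,0,0],
    [0.8,0,0,0,0,0,0],
    [0.8,0,0,0,0,0,0],
    [0.8,0,0,0,0,0,0]
  ]
}}

```text
time_s: 8.0
eef_pos: [488.2, -312.1, 11.6]
ee_rot: [0.0, 0.735, 0.679, 0.0]
force: [0.1, 0.4, 0.9]
grip_width: 0.309
grip_force: 24.7
```

```bash
python3 - <<'E'
from h import *
state()
c=ctrl.capture("scene");print(proj(c,[488,-314.7,20]))
save(c,"sc6",(290,120,420,220),6)
E
```

```text
t 8.0 tcp [ 488.2 -312.1   11.6] th 85.5 tilt 0.0 w 26.3 f [0.1 0.4 0.9] gf 24.7
[[331.91360732 167.90316579]]
```

View pics/sc6.png

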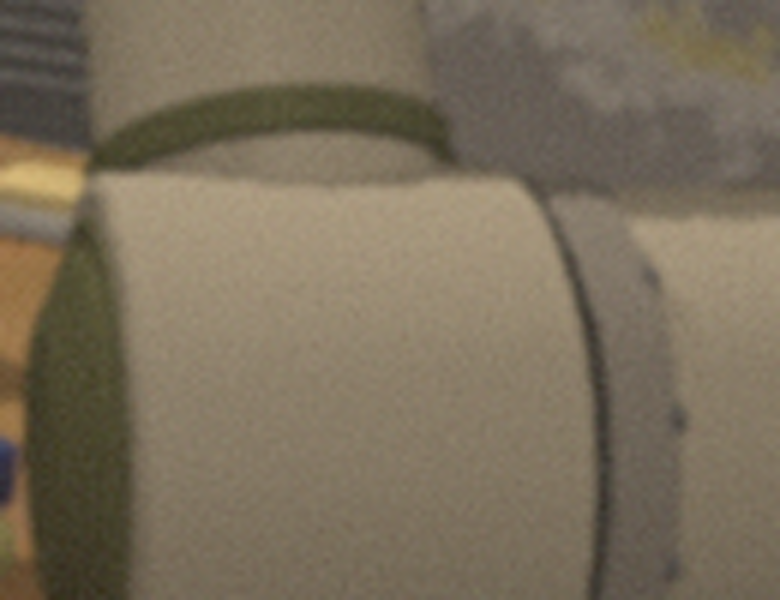

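{"op": "send_rows", "data": {
  "targets": [
    [0.8,0,0,0.0012,0,0,0],
    [0.8,0,0,0,0,0,0],
    [0.2,0,0,0,0,0,0],
    [0,0,0,0,0,0,0],
    [-0.1,0,0,0,0,0,0],
    [-0.1,0,0,-0.02,0,0,0],
    [-0.2,0,0,-0.05,0,0,0],
    [-0.2,0,0,-0.06,0,0,0],
    [-0.2,0,0,-0.02,0,0,0],
    [-0.2,0.054,-0.0118,0,0,0,0]
  ]
}}

```text
time_s: 9.3
eef_pos: [481.2, -259.0, 161.6]
ee_rot: [0.002, 0.736, 0.677, 0.0]
force: [0.7, 0.7, 0.0]
grip_width: 0.6
grip_force: 0.0
```

{"op": "send_rows", "data": {
  "targets": [
    [-0.2,0.054,-0.0118,0,0,0,0],
    [-0.2,0.054,-0.0118,0,0,0,0],
    [-0.2,0.054,-0.0118,0,0,0,0],
    [-0.2,0.054,-0.0118,0,0,0,0],
    [-0.2,0.054,-0.0118,0,0,0,0],
    [-0.2,0,0,0,0,0,0],
    [-0.2,0,0,0,0,0,0],
    [-0.2,0,0,0,0,0,0],
    [-0.2,0,0,0,0,0,0],
    [-0.2,0,0,0,0,0,0]
  ]
}}

```text
time_s: 10.55
eef_pos: [443.2, 16.2, 160.0]
ee_rot: [-0.0, 0.735, 0.678, -0.0]
force: [-0.3, 0.3, 0.1]
grip_width: 0.598
grip_force: 0.0
```

```bash
python3 - <<'E'
from h import *
go(442.8,17.2,58.5,85.5)
c=ctrl.capture("top");save(c,"t7",(240,150,400,250),4.8)
print(proj(c,[[488,-314.7,4],[488.2,-312,40]]))
c=ctrl.capture("scene");save(c,"s7",(220,120,350,220),6)
for k in("spool_navy_centre","pin_box_centre"):
  for q in ctrl.landmark_of(k,c)[:1]: print(k,q["score"],at_z(c,q["point"],70 if k[0]=="s" else 38))
E
```

```text
t 10.55 tcp [443.2  16.2 160. ] th 85.4 tilt 0.0 w 50.8 f [-0.3  0.3  0.1] gf 0.0
turn az -0.001 then tool dxyz m [ 0.001  -0.0005  0.1015]
[[368.76727883 197.20311628]
 [371.00971091 195.6481845 ]]
spool_navy_centre 0.46 [453.58052605  12.48478495  70.        ]
pin_box_centre 0.71 [449.2843381  -3.8195167  38.       ]
```

View pics/t7.png

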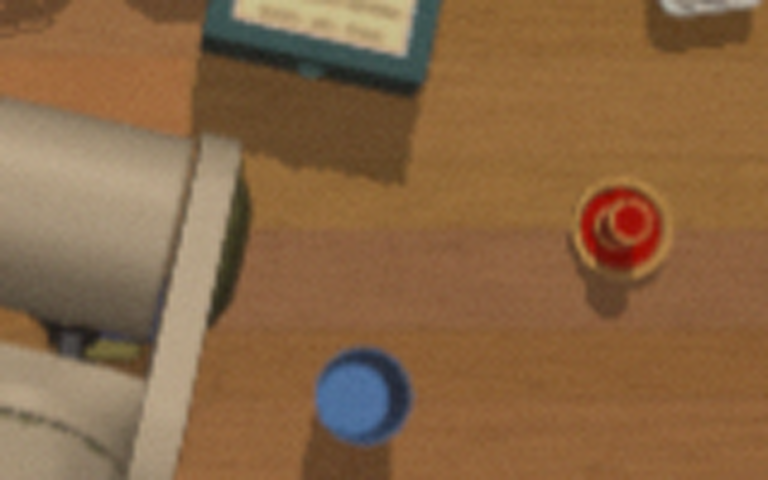

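View pics/s7.png

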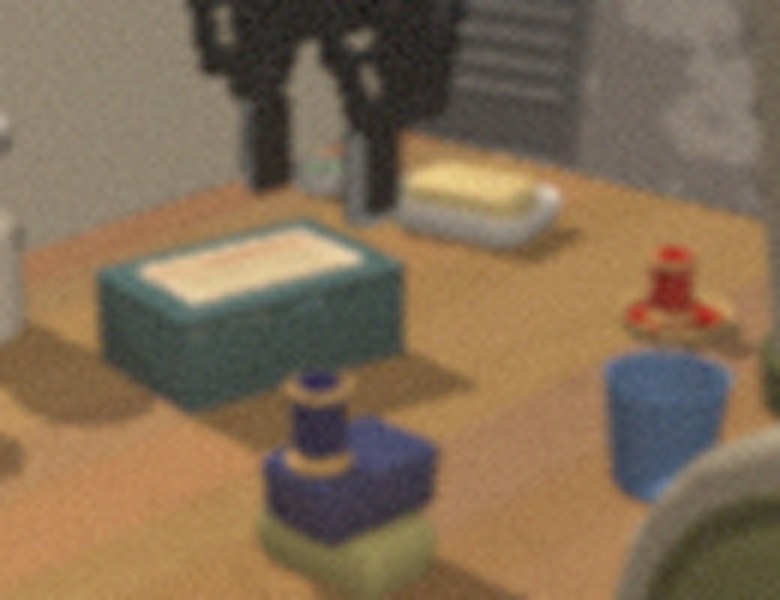

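Red stands in its saucer with its label at about top px (372,196), as predicted. Next is the navy spool.

{"op": "send_rows", "data": {
  "targets": [
    [-0.6,0.001,0.001,0.0254,0,0,0],
    [-0.6,0,0,0.0254,0,0,0],
    [-0.6,0,0,0.0254,0,0,0],
    [-0.6,0,0,0.0254,0,0,0],
    [-0.2,0,0,0,0,0,0],
    [0,0,0,0,0,0,0],
    [0.2,0,0,0,0,0,0],
    [0.4,0,0,0,0,0,0],
    [0.8,0,0,0,0,0,0],
    [0.8,0,0,0,0,0,0]
  ]
}}

```text
time_s: 12.0
eef_pos: [444.7, 17.5, 59.4]
ee_rot: [0.001, 0.734, 0.679, 0.0]
force: [-0.2, 0.5, 7.7]
grip_width: 0.301
grip_force: 24.8
```

{"op": "send_rows", "data": {
  "targets": [
    [0.8,0,0,0,0,0,0],
    [0.8,0,0,-0.01,0,0,0],
    [0.8,0,0,-0.03,0,0,0],
    [0.8,0,0,-0.04,0,0,0],
    [0.8,0,0,0,0,0,0],
    [0.8,0,0,0,0,0,0],
    [0.8,0,0,0,0,0,0],
    [0.8,0,0,0,0,0,0],
    [0.8,0,0,0,0,0,0],
    [0.8,0,0,0,0,0,0]
  ]
}}

```text
time_s: 13.25
eef_pos: [444.1, 17.6, 138.3]
ee_rot: [-0.0, 0.734, 0.679, -0.0]
force: [0.3, -0.8, -0.6]
grip_width: 0.301
grip_force: 24.9
```

```bash
python3 - <<'E'
from h import *
go(643,132,10.5,85.5)
c=ctrl.capture("scene");save(c,"s8",(220,120,350,220),6)
E
```

```text
t 13.25 tcp [444.1  17.6 138.3] th 85.5 tilt 0.0 w 25.6 f [ 0.3 -0.8 -0.6] gf 24.9
turn az -0.0 then tool dxyz m [0.1297 0.1893 0.1278]
```

View pics/s8.png

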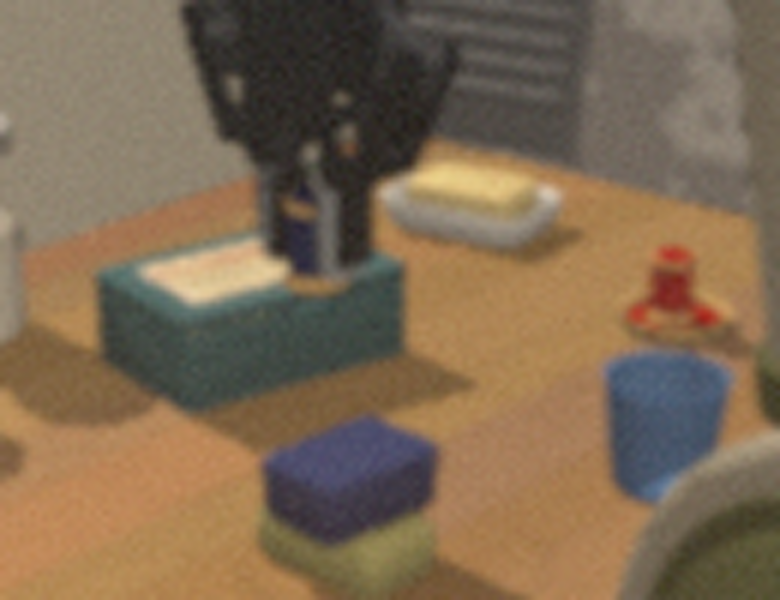

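{"op": "send_rows", "data": {
  "targets": [
    [0.8,0.026,0.038,0,0,0,0],
    [0.8,0.026,0.038,0,0,0,0],
    [0.8,0.026,0.038,0,0,0,0],
    [0.8,0.026,0.038,0,0,0,0],
    [0.8,0.026,0.038,0,0,0,0],
    [0.8,0,0,0,0,0,0],
    [0.8,0,0,0.03,0,0,0],
    [0.8,0,0,0.03,0,0,0],
    [0.8,0,0,0.03,0,0,0],
    [0.8,0,0,0,0,0,0]
  ]
}}

```text
time_s: 14.55
eef_pos: [642.1, 131.7, 46.6]
ee_rot: [-0.002, 0.735, 0.679, -0.002]
force: [-0.2, 0.2, 0.4]
grip_width: 0.3
grip_force: 24.9
```

```bash
python3 - <<'E'
from h import *
go(643,132,11.5,85.5)
c=ctrl.capture("scene");save(c,"s9",(140,150,270,250),6)
E
```

```text
t 14.55 tcp [642.1 131.7  46.6] th 85.5 tilt 0.3 w 25.5 f [-0.2  0.2  0.4] gf 24.9
turn az -0.001 then tool dxyz m [0.0003 0.0009 0.0351]
```

View pics/s9.png

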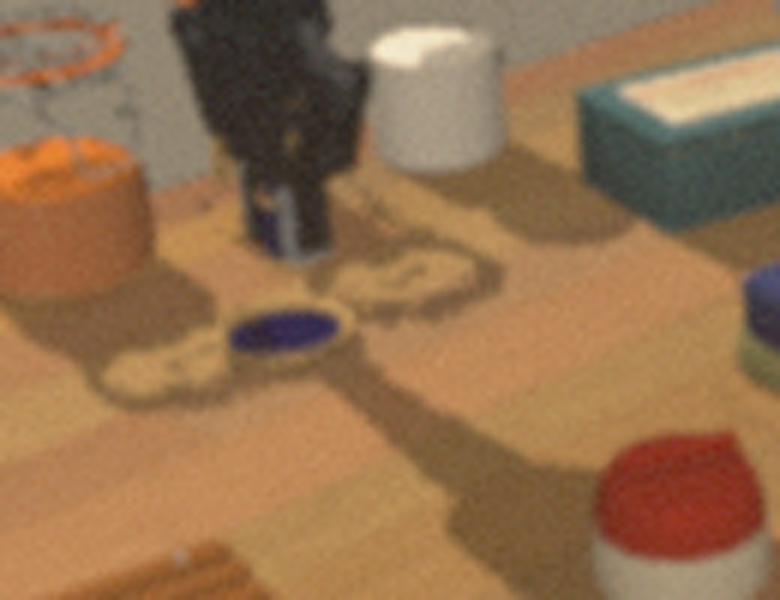

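{"op": "send_rows", "data": {
  "targets": [
    [0.8,0,0,0.015,0,0,0],
    [0.8,0,0,0.012,0,0,0],
    [0.8,0,0,0.006,0,0,0],
    [0.8,0,0,0.002,0,0,0],
    [0.8,0,0,0,0,0,0],
    [0.8,0,0,0,0,0,0],
    [0.8,0,0,0,0,0,0],
    [0.8,0,0,0,0,0,0],
    [0.8,0,0,0,0,0,0],
    [0.8,0,0,0,0,0,0]
  ]
}}

```text
time_s: 15.85
eef_pos: [643.9, 132.2, 13.5]
ee_rot: [0.0, 0.734, 0.679, 0.0]
force: [1.0, 0.6, 0.3]
grip_width: 0.303
grip_force: 24.9
```

{"op": "send_rows", "data": {
  "targets": [
    [0.8,0,0,0.0015,0,0,0],
    [0.8,0,0,0,0,0,0],
    [0.2,0,0,0,0,0,0],
    [0,0,0,0,0,0,0],
    [-0.1,0,0,0,0,0,0],
    [-0.1,0,0,-0.02,0,0,0],
    [-0.2,0,0,-0.05,0,0,0],
    [-0.2,0,0,-0.06,0,0,0],
    [-0.6,-0.0294,-0.0383,0,0,0,0],
    [-0.8,-0.0294,-0.0383,0,0,0,0]
  ]
}}

```text
time_s: 17.1
eef_pos: [562.2, 79.1, 144.0]
ee_rot: [0.001, 0.734, 0.679, 0.001]
force: [0.1, -1.9, 0.5]
grip_width: 0.899
grip_force: 0.0
```

{"op": "send_rows", "data": {
  "targets": [
    [-1,-0.0294,-0.0383,0,0,0,0],
    [-1,-0.0294,-0.0383,0,0,0,0],
    [-1,-0.0294,-0.0383,0,0,0,0],
    [-1,0,0,0,0,0,0],
    [-1,0,0,0,0,0,0],
    [-1,0,0,0,0,0,0],
    [-1,0,0,0,0,0,0],
    [-1,0,0,0,0,0,0],
    [-1,0,0,0,0,0,0],
    [-1,0,0,0,0,0,0]
  ]
}}

```text
time_s: 18.35
eef_pos: [441.4, 0.8, 142.0]
ee_rot: [-0.0, 0.734, 0.679, -0.0]
force: [-0.2, 0.7, -0.4]
grip_width: 0.999
grip_force: 0.0
```

```bash
python3 - <<'E'
from h import *
go(442.5,0.5,28,85.5)
c=ctrl.capture("scene");a=c["img"][140:240,155:285];print(proj(c,[643,132,40]))
t=ctrl.capture("top");b=t["img"][120:220,190:320];print(proj(t,[[643,132,40],[442,0,52]]))
cv2.imwrite("pics/c10.png",cv2.resize(np.vstack([a,b])[:,:,::-1],None,fx=3,fy=3,interpolation=cv2.INTER_CUBIC))
for k in("pin_box_centre","soap_centre"):
  for q in ctrl.landmark_of(k,c)[:1]: print(k,q["score"],at_z(c,q["point"],12 if k[0]=="s" else 38))
E
```

```text
t 18.35 tcp [441.4   0.8 142. ] th 85.5 tilt 0.0 w 84.9 f [-0.2  0.7 -0.4] gf 0.0
turn az -0.0 then tool dxyz m [-0.0002  0.0011  0.114 ]
[[187.87996124 193.0617172 ]]
[[216.58322623 142.4882326 ]
 [262.21942997 211.42032688]]
pin_box_centre 0.83 [440.61528662   2.87298673  38.        ]
soap_centre 0.74 [440.24103391  -3.57700255  12.        ]
```

View pics/c10.png

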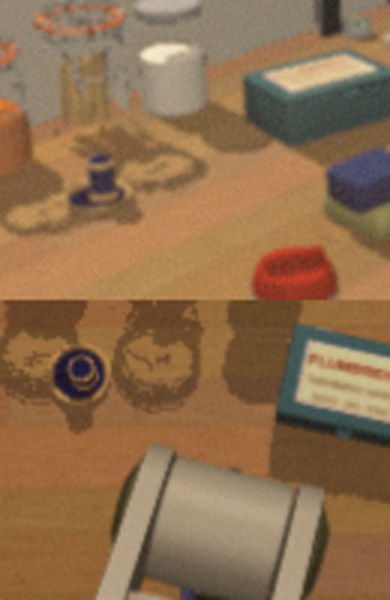

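Navy spool is upright and centred in its saucer. Next is the pin box.

{"op": "send_rows", "data": {
  "targets": [
    [-1,0,0.001,0.035,0,0,0],
    [-1,0,0,0.035,0,0,0],
    [-1,0,0,0.03,0,0,0],
    [-1,0,0,0.013,0,0,0],
    [-0.6,0,0,0,0,0,0],
    [-0.3,0,0,0,0,0,0],
    [-0.1,0,0,0,0,0,0],
    [0.3,0,0,0,0,0,0],
    [0.3,0,0,0,0,0,0],
    [0.3,0,0,0,0,0,0]
  ],
  "squeeze": 35
}}

```text
time_s: 19.8
eef_pos: [442.7, 0.6, 29.9]
ee_rot: [0.001, 0.734, 0.679, 0.0]
force: [-2.0, -0.2, 7.7]
grip_width: 0.529
grip_force: 36.4
```

{"op": "send_rows", "data": {
  "targets": [
    [0.3,0,0,0,0,0,0],
    [0.3,0,0,-0.005,0,0,0],
    [0.3,0,0,-0.02,0,0,0],
    [0.3,0,0,-0.04,0,0,0],
    [0.3,0,0,-0.05,0,0,0],
    [0.3,0,0,0,0,0,0.148],
    [0.3,0,0,0,0,0,0],
    [0.3,0,0,0,0,0,0],
    [0.3,0,0,0,0,0,0],
    [0.3,0,0,0,0,0,0]
  ]
}}

```text
time_s: 21.05
eef_pos: [442.2, 0.7, 143.7]
ee_rot: [-0.0, 0.782, 0.623, -0.0]
force: [0.3, 0.1, -1.5]
grip_width: 0.533
grip_force: 36.2
```

```bash
python3 - <<'E'
from h import *
go(627,-131.5,57,77)
t=ctrl.capture("top");c=ctrl.capture("scene")
for k,z in(("pin_box_centre",125),("soap_centre",12)):
  for p in(t,c):
    for q in ctrl.landmark_of(k,p)[:1]: print(k,q["score"],at_z(p,q["point"],z))
save(c,"s11",(200,90,330,220),4)
E
```

```text
t 21.05 tcp [442.2   0.7 143.7] th 77.0 tilt 0.0 w 45.3 f [ 0.3  0.1 -1.5] gf 36.2
turn az 0.001 then tool dxyz m [-0.0872  0.2098  0.0867]
soap_centre 0.59 [4.44605901e+02 3.30372418e-01 1.20000000e+01]
soap_centre 0.73 [426.58881033  13.43296511  12.        ]
```

View pics/s11.png

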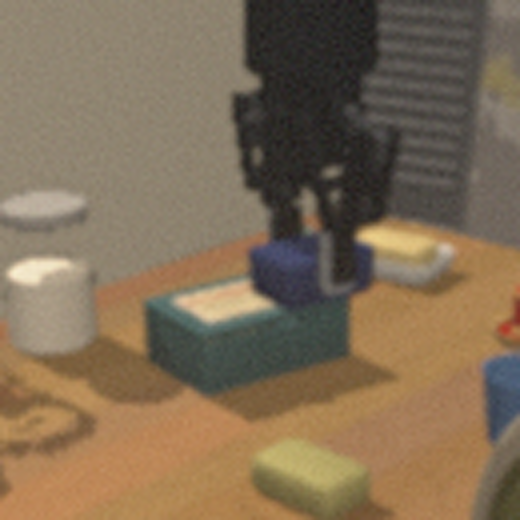

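{"op": "send_rows", "data": {
  "targets": [
    [0.3,-0.0174,0.042,0,0,0,0],
    [0.3,-0.0174,0.042,0,0,0,0],
    [0.3,-0.0174,0.042,0,0,0,0],
    [0.3,-0.0174,0.042,0,0,0,0],
    [0.3,-0.0174,0.042,0,0,0,0],
    [0.3,0,0,0.03,0,0,0],
    [0.3,0,0,0.03,0,0,0],
    [0.3,0,0,0.01,0,0,0],
    [0.3,0,0,0,0,0,0],
    [0.3,0,0,0,0,0,0]
  ]
}}

```text
time_s: 22.6
eef_pos: [628.0, -131.6, 75.5]
ee_rot: [0.001, 0.783, 0.623, 0.001]
force: [0.4, 0.1, -0.3]
grip_width: 0.532
grip_force: 36.3
```

{"op": "send_rows", "data": {
  "targets": [
    [0.3,0,0,0.008,0,0,0],
    [0.3,0,0,0.004,0,0,0],
    [0.3,0,0,0,0,0,0],
    [0.3,0,0,0,0,0,0],
    [0.3,0,0,0,0,0,0],
    [0.3,0,0,0,0,0,0],
    [0.3,0,0,0,0,0,0],
    [0.3,0,0,0,0,0,0],
    [0.3,0,0,0,0,0,0],
    [0.3,0,0,0,0,0,0]
  ]
}}

```text
time_s: 23.85
eef_pos: [627.4, -131.4, 62.0]
ee_rot: [0.0, 0.783, 0.622, 0.0]
force: [0.5, 1.1, -0.7]
grip_width: 0.527
grip_force: 36.3
```

```bash
python3 - <<'E'
from h import *
go(627,-131.5,57.8,77)
E
```

```text
t 23.85 tcp [ 627.4 -131.4   62. ] th 77.0 tilt 0.0 w 44.8 f [ 0.5  1.1 -0.7] gf 36.3
turn az -0.0 then tool dxyz m [-0.0002 -0.0004  0.0042]
```

{"op": "send_rows", "data": {
  "targets": [
    [0.3,0,0,0.003,0,0,0],
    [0.3,0,0,0.0012,0,0,0],
    [0.3,0,0,0,0,0,0],
    [0.3,0,0,0,0,0,0],
    [-0.2,0,0,0,0,0,0],
    [-0.4,0,0,0,0,0,0],
    [-0.6,0,0,0,0,0,0],
    [-0.6,0,0,-0.02,0,0,0],
    [-0.6,0,0,-0.04,0,0,0],
    [-0.6,0,0,-0.04,0,0,0]
  ]
}}

```text
time_s: 25.1
eef_pos: [627.3, -131.3, 158.9]
ee_rot: [-0.0, 0.783, 0.622, -0.0]
force: [-0.2, -0.9, 0.2]
grip_width: 0.798
grip_force: 0.0
```

{"op": "send_rows", "data": {
  "targets": [
    [-1,0,0,0,0,0,0.178],
    [-1,0,0,0,0,0,0.178],
    [-1,0,0,0,0,0,0.178],
    [-1,0,0,0,0,0,0.178],
    [-1,0,0,0,0,0,0.178],
    [-1,0,0,0,0,0,0.178],
    [-1,0,0,0,0,0,0.178],
    [-1,0,0,0,0,0,0.178],
    [-1,0,0,0,0,0,0],
    [-1,0,0,0,0,0,0]
  ]
}}

```text
time_s: 26.35
eef_pos: [627.4, -131.4, 157.8]
ee_rot: [-0.0, 0.999, -0.038, -0.0]
force: [0.8, -0.1, -0.3]
grip_width: 1.005
grip_force: 0.0
```

```bash
cat > s.py <<'E'
from h import *
for cam in("top","scene"):
    c=ctrl.capture(cam);hsv=cv2.cvtColor(c["img"],cv2.COLOR_RGB2HSV)
    u,v=proj(c,[442,0,12])[0];m=cv2.inRange(hsv,np.array((21,60,60)),np.array((42,255,255)))
    k=np.zeros_like(m);a,b=int(u),int(v);k[b-22:b+22,a-26:a+26]=m[b-22:b+22,a-26:a+26]
    n,l,s,ce=cv2.connectedComponentsWithStats(k);i=1+np.argmax(s[1:,4]);ys,xs=np.nonzero(l==i)
    P=np.array([at_z(c,(x,y),16 if cam=="top" else 12)[:2] for x,y in zip(xs,ys)]);w=P-P.mean(0);e,V=np.linalg.eigh(w.T@w/len(P))
    print(cam,len(P),P.mean(0).round(1),np.sqrt(e*12).round(1),np.degrees(np.arctan2(V[1,1],V[0,1])).round(1))
    for q in ctrl.landmark_of("soap_centre",c)[:1]+ctrl.landmark_of("pin_box_centre",c)[:1]:print(q["score"],q["point"])
    if cam=="top":save(c,"t12",(225,120,340,235),5)
go(442,0,100,-4.5)
E
python3 s.py
```

```text
top 166 [404.8 -21.1] [ 15.  110.5] 75.2
0.45 [264.0, 212.1]
scene 387 [4.434e+02 4.000e-01] [57.8 89.8] 155.8
0.74 [276.2, 211.0]
0.74 [261.5, 158.6]
t 26.65 tcp [ 627.4 -131.4  157.8] th -4.5 tilt 0.0 w 85.1 f [ 0.5 -1.1 -0.4] gf 0.0
turn az -0.001 then tool dxyz m [-0.1951 -0.1164  0.0578]
```

View pics/t12.png

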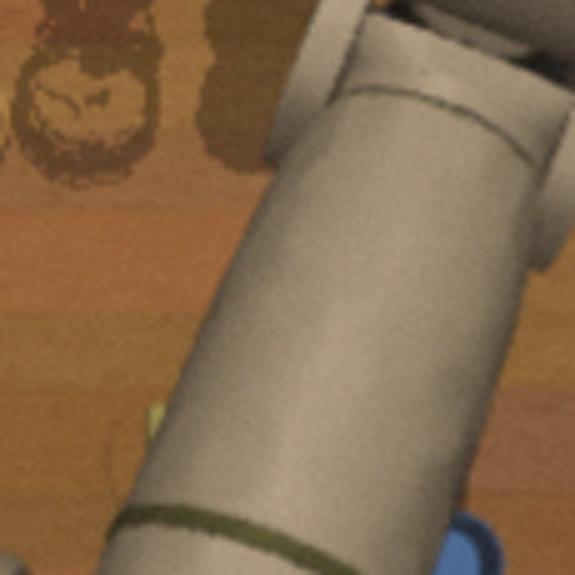

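{"op": "send_rows", "data": {
  "targets": [
    [-1,-0.02,-0.048,0,0,0,0],
    [-1,-0.02,-0.048,0,0,0,0],
    [-1,-0.02,-0.048,0,0,0,0],
    [-1,-0.02,-0.048,0,0,0,0],
    [-1,-0.02,-0.048,0,0,0,0],
    [-1,-0.02,-0.048,0,0,0,0],
    [-1,-0.02,-0.048,0,0,0,0],
    [-1,-0.02,-0.048,0,0,0,0],
    [-1,-0.02,-0.048,0,0,0,0],
    [-1,0,0,0,0,0,0]
  ]
}}

```text
time_s: 27.9
eef_pos: [481.2, 316.4, 157.8]
ee_rot: [-0.0, 0.999, -0.038, -0.0]
force: [0.2, -0.7, -0.5]
grip_width: 0.998
grip_force: 0.0
```

```bash
cat >> s.py <<'E'
c=ctrl.capture("top");hsv=cv2.cvtColor(c["img"],cv2.COLOR_RGB2HSV)
m=cv2.inRange(hsv,np.array((108,90,20)),np.array((130,255,255)));k=np.zeros_like(m);k[125:172,280:335]=m[125:172,280:335]
ys,xs=np.nonzero(k);P=np.array([at_z(c,(x,y),80)[:2] for x,y in zip(xs,ys)]);w=P-P.mean(0);e,V=np.linalg.eigh(w.T@w/len(P))
print("box",len(P),P.mean(0).round(1),np.sqrt(e*12).round(1),np.degrees(np.arctan2(V[1,1],V[0,1])).round(1))
k=cv2.inRange(hsv,np.array((0,120,40)),np.array((11,255,170)))
print("soap hsv",hsv[205:215,260])
E
python3 s.py
```

```text
top 352 [442.    2.9] [42.5 68.3] 179.2
0.92 [265.4, 209.9]
0.7 [307.3, 143.1]
scene 381 [443.7   0.9] [57.6 88.7] 156.4
0.81 [279.1, 211.3]
0.61 [263.8, 159.0]
t 28.2 tcp [483.1 312.7 157.9] th -4.7 tilt 0.0 w 85.1 f [ 0.1  0.1 -0.2] gf 0.0
turn az -0.003 then tool dxyz m [-0.0164  0.3149  0.0579]
box 303 [ 627.  -130.4] [42.7 57.5] 76.3
soap hsv [[ 24 125 170]
 [ 24 125 169]
 [ 24 125 167]
 [ 24 124 167]
 [ 24 124 167]
 [ 24 127 168]
 [ 25 126 166]
 [ 25 123 164]
 [ 25 125 165]
 [ 24 127 162]]
```

{"op": "send_rows", "data": {
  "targets": [
    [-1,0,0,0,0,0,-0.063],
    [-1,-0.005,0.0445,0,0,0,0],
    [-1,-0.005,0.0445,0,0,0,0],
    [-1,-0.005,0.0445,0,0,0,0],
    [-1,-0.005,0.0445,0,0,0,0],
    [-1,-0.005,0.0445,0,0,0,0],
    [-1,-0.005,0.0445,0,0,0,0],
    [-1,-0.005,0.0445,0,0,0,0],
    [-1,0,0,0,0,0,0],
    [-1,0,0,0,0,0,0]
  ]
}}

```text
time_s: 29.5
eef_pos: [442.3, 2.8, 157.9]
ee_rot: [-0.0, 1.0, -0.009, 0.0]
force: [0.3, 0.2, 0.6]
grip_width: 0.997
grip_force: 0.0
```

{"op": "send_rows", "data": {
  "targets": [
    [-1,0,0,0.04,0,0,0],
    [-1,0,0,0.04,0,0,0],
    [-1,0,0,0.04,0,0,0],
    [-1,0,0,0.02,0,0,0],
    [-1,0,0,0,0,0,0],
    [-1,0,0,0,0,0,0],
    [-1,0,0,0,0,0,0],
    [-1,0,0,0,0,0,0],
    [-1,0,0,0,0,0,0],
    [-1,0,0,0,0,0,0]
  ]
}}

```text
time_s: 30.75
eef_pos: [442.3, 2.8, 17.9]
ee_rot: [0.0, 1.0, -0.009, 0.0]
force: [1.0, -0.5, -0.4]
grip_width: 1.004
grip_force: 0.0
```

```bash
python3 - <<'E'
from h import *
go(442.5,2,1,-1)
E
```

```text
t 30.75 tcp [442.3   2.8  17.9] th -1.0 tilt 0.0 w 85.3 f [ 1.  -0.5 -0.4] gf 0.0
turn az 0.0 then tool dxyz m [0.0003 0.0008 0.0169]
```

{"op": "send_rows", "data": {
  "targets": [
    [-1,0,0.001,0.01,0,0,0],
    [-1,0,0,0.008,0,0,0],
    [-0.6,0,0,0,0,0,0],
    [-0.3,0,0,0,0,0,0],
    [-0.1,0,0,0,0,0,0],
    [0.3,0,0,0,0,0,0],
    [0.3,0,0,0,0,0,0],
    [0.3,0,0,0,0,0,0],
    [0.3,0,0,0,0,0,0],
    [0.3,0,0,0,0,0,0]
  ],
  "squeeze": 40
}}

```text
time_s: 32.0
eef_pos: [442.4, 1.8, 0.3]
ee_rot: [0.0, 1.0, -0.008, 0.0]
force: [-1.4, -0.1, 5.5]
grip_width: 0.506
grip_force: 40.9
```

{"op": "send_rows", "data": {
  "targets": [
    [0.3,0,0,-0.005,0,0,0],
    [0.3,0,0,-0.015,0,0,0],
    [0.3,0,0,-0.03,0,0,0],
    [0.3,0,0,-0.04,0,0,0],
    [0.3,0,0,-0.04,0,0,0],
    [0.3,0,0,0,0,0,0],
    [0.3,0,0,0,0,0,0],
    [0.3,0,0,0,0,0,0],
    [0.3,0,0,0,0,0,0],
    [0.3,0,0,0,0,0,0]
  ]
}}

```text
time_s: 33.25
eef_pos: [442.1, 1.8, 129.4]
ee_rot: [-0.0, 1.0, -0.009, -0.0]
force: [0.1, 0.3, -0.6]
grip_width: 0.508
grip_force: 41.1
```

```bash
python3 - <<'E'
from h import *
c=ctrl.capture("scene")
for q in ctrl.landmark_of("soap_centre",c)[:2]: print(q["score"],q["point"],proj(c,[[442,2,142],[442,2,12]]))
c=ctrl.capture("top")
for n in ("rest_top",):
  for q in ctrl.landmark_of(n,c)[:1]:print(n,q["score"],at_z(c,q["point"],14))
print([at_z(c,p,14)[:2].round(1) for p in((139.7,181.7),(174.8,190),(169.7,215.2),(134.1,207.6))])
go(483,315,14,77)
E
```

```text
0.72 [277.7, 162.6] [[277.1461819  161.17661485]
 [277.23329459 209.14945126]]
rest_top 0.75 [479.86634387 315.24233501  14.        ]
[array([532.3, 360.7]), array([507.6, 255.2]), array([433.7, 268.4]), array([455.6, 374.8])]
t 33.45 tcp [442.2   1.8 129.7] th -1.0 tilt 0.0 w 43.1 f [-0.5  0.5 -1.1] gf 41.1
turn az -1.361 then tool dxyz m [ 0.3144 -0.0307  0.1157]
```

{"op": "send_rows", "data": {
  "targets": [
    [0.3,0,0,0,0,0,-0.171],
    [0.3,0,0,0,0,0,-0.171],
    [0.3,0,0,0,0,0,-0.171],
    [0.3,0,0,0,0,0,-0.171],
    [0.3,0,0,0,0,0,-0.171],
    [0.3,0,0,0,0,0,-0.171],
    [0.3,0,0,0,0,0,-0.171],
    [0.3,0,0,0,0,0,-0.171],
    [0.3,0,0,0,0,0,0],
    [0.3,0,0,0,0,0,0]
  ]
}}

```text
time_s: 34.7
eef_pos: [442.2, 1.8, 129.8]
ee_rot: [0.0, 0.781, 0.624, 0.0]
force: [-0.6, 0.3, -1.3]
grip_width: 0.505
grip_force: 41.1
```

{"op": "send_rows", "data": {
  "targets": [
    [0.3,0.0524,-0.005,0,0,0,0],
    [0.3,0.0524,-0.005,0,0,0,0],
    [0.3,0.0524,-0.005,0,0,0,0],
    [0.3,0.0524,-0.005,0,0,0,0],
    [0.3,0.0524,-0.005,0,0,0,0],
    [0.3,0.0524,-0.005,0,0,0,0],
    [0.3,0,0,0.03,0,0,0],
    [0.3,0,0,0.03,0,0,0],
    [0.3,0,0,0.03,0,0,0],
    [0.3,0,0,0,0,0,0]
  ]
}}

```text
time_s: 35.95
eef_pos: [480.4, 314.7, 38.0]
ee_rot: [-0.001, 0.781, 0.624, -0.002]
force: [0.2, -0.4, -0.6]
grip_width: 0.507
grip_force: 41.2
```

{"op": "send_rows", "data": {
  "targets": [
    [0.3,0,0,0.01,0,0,0],
    [0.3,0,0,0.006,0,0,0],
    [0.3,0,0,0.004,0,0,0],
    [0.3,0,0,0,0,0,0],
    [0.3,0,0,0,0,0,0],
    [0.3,0,0,0,0,0,0],
    [0.3,0,0,0,0,0,0],
    [0.3,0,0,0,0,0,0],
    [0.3,0,0,0,0,0,0],
    [0.3,0,0,0,0,0,0]
  ]
}}

```text
time_s: 37.2
eef_pos: [481.5, 315.2, 19.8]
ee_rot: [0.0, 0.78, 0.625, 0.0]
force: [0.2, -1.0, -1.4]
grip_width: 0.508
grip_force: 41.2
```

```bash
python3 - <<'E'
from h import *
go(482.5,315,14.5,77.3)
E
```

```text
t 37.2 tcp [481.5 315.2  19.8] th 77.4 tilt 0.0 w 43.2 f [ 0.2 -1.  -1.4] gf 41.2
turn az 0.002 then tool dxyz m [0.     0.001  0.0053]
```

Lower, release, lift, and back off sideways to clear the view.

{"op": "send_rows", "data": {
  "targets": [
    [0.3,0,0.001,0.003,0,0,0],
    [0.3,0,0,0.0022,0,0,0],
    [0.3,0,0,0,0,0,0],
    [0.3,0,0,0,0,0,0],
    [-0.2,0,0,0,0,0,0],
    [-0.4,0,0,0,0,0,0],
    [-0.7,0,0,0,0,0,0],
    [-0.7,0,0,-0.02,0,0,0],
    [-0.7,0,0,-0.05,0,0,0],
    [-0.7,0,0,-0.05,0,0,0]
  ]
}}

```text
time_s: 38.45
eef_pos: [482.3, 314.9, 135.9]
ee_rot: [-0.0, 0.78, 0.625, -0.0]
force: [-0.1, 0.1, -0.6]
grip_width: 0.849
grip_force: 0.0
```

{"op": "send_rows", "data": {
  "targets": [
    [-0.7,0,0,-0.05,0,0,0],
    [-0.7,-0.05,0,0,0,0,0],
    [-0.7,-0.05,0,0,0,0,0],
    [-0.7,-0.05,0,0,0,0,0],
    [-0.7,-0.05,0,0,0,0,0],
    [-0.7,-0.05,0,0,0,0,0],
    [-0.7,-0.05,0,0,0,0,0],
    [-0.7,0,0,0,0,0,0],
    [-0.7,0,0,0,0,0,0],
    [-0.7,0,0,0,0,0,0]
  ]
}}

```text
time_s: 39.7
eef_pos: [417.1, 23.1, 184.6]
ee_rot: [-0.0, 0.78, 0.626, 0.0]
force: [-0.5, 0.1, -1.0]
grip_width: 0.852
grip_force: 0.0
```

```bash
python3 - <<'E'
from h import *
state()
c=ctrl.capture("top");hsv=cv2.cvtColor(c["img"],cv2.COLOR_RGB2HSV)
def f(n,lo,hi,X,z,r):
    u,v=proj(c,X)[0];m=cv2.inRange(hsv,np.array(lo),np.array(hi));k=np.zeros_like(m);a,b=int(round(u)),int(round(v))
    k[b-r:b+r,a-r:a+r]=m[b-r:b+r,a-r:a+r]
    nn,l,s,ce=cv2.connectedComponentsWithStats(k);i=1+np.argmax(s[1:,4]);ys,xs=np.nonzero(l==i)
    P=np.array([at_z(c,(x,y),z)[:2] for x,y in zip(xs,ys)]);w=P-P.mean(0);e,V=np.linalg.eigh(w.T@w/len(P))
    print(n,len(P),P.mean(0).round(1),np.sqrt(e*12).round(1),np.degrees(np.arctan2(V[1,1],V[0,1])).round(1))
f("soap",(21,60,60),(42,255,255),[482,315,30],30,22)
f("box",(108,90,20),(130,255,255),[627,-131,80],80,18)
for k,z in(("timer",0),("dosing_cup",0),("spool_red_centre",22),("spool_navy_centre",22),("soap_centre",26),("pin_box_centre",66)):
    for q in ctrl.landmark_of(k,c)[:1]: print(k,round(q["score"],2),at_z(c,q["point"],z).round(1))
E
```

```text
t 39.7 tcp [417.1  23.1 184.6] th 77.5 tilt 0.0 w 72.4 f [-0.5  0.1 -1. ] gf 0.0
soap 352 [482.6 315.4] [42.9 68.9] 76.9
box 306 [ 627.2 -130. ] [43.1 57.6] 74.2
timer 0.62 [386.1 151.1   0. ]
dosing_cup 0.64 [ 384. -148.    0.]
spool_red_centre 0.47 [ 491.7 -316.5   22. ]
spool_navy_centre 0.56 [647.2 137.   22. ]
soap_centre 0.72 [492.5 310.3  26. ]
pin_box_centre 0.84 [ 629.9 -126.5   66. ]
```

All placed; handing in.

```bash
python3 -c "
from rig import ctrl
print(ctrl.finish_job())"
```

```text
the job is handed in; nothing more can be done
None
```

I handed the job in at about 40 s with both spools, the pin box and the soap each in its place. My last camera checks put the box and soap within about 2 mm of centre and the spools within about 6 mm, with the timer and cup unmoved. The hand-in gave no verdict.

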